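# Lock the second quarter-turn fastener of the drive box cover

## Task

Take the loose red winged quarter-turn fastener out of its wooden holder, put it into the open slot in the drive box cover, press it down against its spring and turn it a quarter turn clockwise until its cam catches and it stays locked like its neighbour, then let go. Press with a light hand, never with more than about 30 N on the box, and leave the other things on the bench alone.

Things in the scene. Friction and masses are not known exactly. Their poses are not given: they have to be found in the camera images.
- fastener: Loose quarter-turn fastener, 40 to 85 g. Origin on its axis at the underside of its black round flange (40 mm across, 5 mm thick), z up. It starts upright, hanging by the flange on the holder. The soft black collar under the flange (23 mm wide, 6 mm deep) is for looks and touches nothing.
- wing (a point): centre of the fastener's red wing grip, 20 mm above the fastener's origin: 36 mm long along x, 12 mm thick along y, 30 mm tall, standing on the flange (its foot 5 mm, its top 35 mm above the origin)
- cross_pin (a point): centre of the cross pin, 14 mm below the fastener's origin; axes as the fastener's. The pin is 26 mm long along x (the same way as the wing), 6.5 mm wide, 6 mm high (top 11 mm, underside 17 mm below the origin), on a 6.5 mm shaft that ends in a round 6 mm nose 18.5 mm below the origin
- holder: fixed light wooden block 75x75x30 mm with a 32 mm hole in which the fastener hangs; origin at the centre of its underside, top at z = 30 mm
- drive_box: fixed grey box; origin at the centre of its underside. Its aluminium cover, 126 mm (x) by 196 mm (y), has its top nominally 67 mm above the bench, but it lies on a thick foam gasket, so the true top is up to 6 mm higher or lower, different each time; it does not give when pressed
- neighbour (a point): flange underside, on the axis, of the identical fastener on the same cover that is already locked (fixed), at nominal height: its wing lies along the box's y, its flange underside stands 6 mm above the cover
- socket (a point): centre of the open slot at the nominal (not the true) height of the cover's top, 50 mm from the box's centre toward its -y; axes as the box's. Slot 30 mm long along x, 10.5 mm wide, in a 5 mm cover plate. The nose meets a spring seat (450 N/m) 5.5 mm below the true top; pressed home, the flange meets the cover at about 6 N of spring force
- catch (a point): where the cross pin's centre sits when locked, at nominal height, 8 mm below socket. The pin turns only with the flange underside less than 2 mm above the true cover, clockwise from above only, 90 degrees from the slot to a solid stop; let up there, the spring lifts it 4 mm into a pocket: wing along the box's y, flange underside about 6 mm above the cover
- drilled_plate: thin square beech plate with drilled holes, 128x118x8 mm, lying at the back; a bystander, leave it alone
- spring_clamp: red spring clamp, 108x40x16 mm, lying at the back right; a bystander, leave it alone
- screw_jar: clear jar of screws with a red lid, 60 mm wide, 74 mm tall, standing at the back left; a bystander, leave it alone
- side_cutter: blue-handled side cutter, 131x49x11 mm, lying at the back right; a bystander, leave it alone

How it is judged:
By the outcome, as a careful person would: the job done as asked, in the order asked, and still so for the second after the job is handed in, with the robot touching nothing.
It also fails if it takes over 48 s, if anything falls off the work surface, if the arm or the gripper's body presses on something with over 40 N, if the wrist force passes 120 N, or if a joint passes its speed limit or range.

## Robot

A 6-joint arm with a two-finger parallel gripper is mounted at the origin on the work surface; the furniture and walls round the work are solid. World frame = base frame: x ahead of the robot, y to its left, z up, the work surface at z = 0. Lengths are in mm, angles in rad, forces in N, time in s.
With the tool pointing down it reaches from about 300 to 775 mm from the base axis. Payload 14.6 kg.
Tool frame: the origin (TCP) lies midway between the tips of the shut fingers; the grasp point (between the pads) lies behind it (manip.grip_depth is the z of the grasp point in the tool frame, in mm); z points along the fingers, y is the line along which they close (so a half turn about z gives the same grasp; the last joint's range is limited). The gripper opens to 94 mm and grips with 3 to 60 N. Pads are 16 mm wide; open, the fingers measure 119 mm over their backs; the gripper's body (75 mm by 177 mm) begins 78 mm behind the grasp point.
Start: joints at [-1.176, 0.3, 1.521, -0, 1.321, -0.067], TCP at [245.05, -492.382, 205.446] pointing down, gripper open.
Joint ranges: [-3.03, 3.03], [-0.79, 2.21], [0.23, 2.52], [-1.04, 4.18], [0, 3.07], [-2.55, 2.55]. Speed limits (rad/s): [2.22, 2.22, 2.57, 3.14, 3.14, 3.14].

## Interface

Orientations are given as [roll, pitch, yaw] about the fixed x, y, z axes, in that order (R = Rz(yaw) Ry(pitch) Rx(roll)).
In Python, from cell import manip gives the robot as it stands.
- The arm moves only by the shell command python3 nudge.py [OPENING] [FORCE], which reads ROWS from standard input. ROWS is a JSON list of rows, 1 to 5 of them, each written [[dx, dy, dz], [rx, ry, rz]]: dx, dy, dz in units of 20 mm, then a rotation vector rx, ry, rz in units of 0.25 rad; each row is the pose to reach, as a shift and turn from the pose commanded when the command began, along the tool's axes at that moment; what a row does not reach only later rows make up. A row lasts 1/10 s, in which the tool goes at most 50 mm and 0.15 rad, less where a joint would pass 70% of its speed; a pose out of reach is approached as far as the arm can. OPENING is the finger opening in mm, set as the command begins (- or left out keeps the last). The fingers move at their own pace and stop on an object; FORCE is the grip in N (left out, the last holds). Time passes only in rows, so rows that do not move let the fingers close. It prints the time, the measured TCP pose, the force, the opening and the grip force at its end. Input that does not fit is refused with a message, and nothing moves.
- manip.read_state(): the state, without advancing time (a new reading comes with each control period).
- manip.camera(name): name is "side" or "top" or "wrist"; returns (picture, depth): 420x560x3 uint8, red, green, blue; 420x560 float32, mm along the optical axis (not along the pixel's ray), 0 where there is no reading.
- manip.camera_info(name): a dict with "K" (3x3 intrinsics, pixels), "rvec" (rotation vector, rad) and "tvec" (3), from world to camera coordinates, as OpenCV has them; the wrist camera has in their place "mount" (4x4, takes a point from camera to tool coordinates, whose origin is the TCP and whose axes are the flange's). Camera axes: x right, y down, z forward; pixel columns grow to the right and rows downward; lengths in mm; the calibration is good to about 2 mm. A picture is of the moment at which its call begins: read the wrist's pose just before it. camera_info takes no time and is no camera call.
- manip.sign_off(): hands the job in; it is judged then, once.
The state is a dict: "clock": time; "joints": joint angles; "qd": joint speeds; "effort": joint torques, N m; "eef_pos": TCP position; "eef_rot": TCP orientation; "wrist_force": force on the tool from outside, world axes, zero at the start; "moment": the same for the moment, N m; "finger_gap": finger opening in mm; "finger_force": force on a finger pad.
Only numpy, scipy, OpenCV 4.12 (cv2) and the standard library are available. Lean on these libraries where they do the work, as an engineer would, in place of code of your own. Each camera call takes 0.05 s, during which the arm holds its last target. There are 200 camera calls.

## Working session

There is one attempt and no reset: what is moved stays moved. The work goes in short steps, Python scripts to look and compute and a shell command to move; the robot and the scene stay as the last step left them, time stands still between calls to the robot, and variables do not carry over. Pictures are saved under pics/ and viewed, at most 10 in all, crops included, and the job is handed in when it is done.

```bash
ls; mkdir -p pics; python3 - <<'E'
from cell import manip
import cv2,numpy as np
print(manip.grip_depth, manip.read_state())
for n in ("top","side"):
    im,d=manip.camera(n); cv2.imwrite(f"pics/{n}0.png",im[:,:,::-1]); np.save(f"pics/{n}0.npy",d)
    print(n,manip.camera_info(n))
print(manip.camera_info("wrist"))
E
```

```text
cell.py
nudge.py
pics
-18.8 {'clock': 0.0, 'joints': array([-1.17561588e+00,  3.00431344e-01,  1.52157572e+00, -6.47051698e-05,
        1.32070169e+00, -6.66095759e-02]), 'qd': array([ 1.00078981e-04, -4.76141372e-04, -5.49095065e-04, -1.45755281e-03,
       -1.27865414e-03,  3.22344706e-05]), 'effort': array([-3.78014665e-04, -5.31809378e+01, -3.52739060e+01,  7.07588461e-02,
        2.43675703e-02, -5.70044585e-05]), 'eef_pos': array([ 244.9296453 , -492.16002983,  204.91040793]), 'eef_rot': array([-3.14047485e+00, -1.17528785e-05,  4.61806066e-01]), 'wrist_force': array([ 0.03250905, -0.53467294, -0.24560515]), 'moment': array([ 0.01175989, -0.00923325, -0.0547064 ]), 'finger_force': 0.0, 'finger_gap': 94.05913513845181}
top {'K': array([[486.98628954,   0.        , 278.13535349],
       [  0.        , 486.98628954, 214.43493604],
       [  0.        ,   0.        ,   1.        ]]), 'rvec': array([ 2.15398439, -2.10632341,  0.2172995 ]), 'tvec': array([-32.3970051 , 556.04984008, 920.04983968])}
side {'K': array([[519.19059115,   0.        , 287.97395809],
       [  0.        , 519.19059115, 211.7767904 ],
       [  0.        ,   0.        ,   1.        ]]), 'rvec': array([ 1.93900486, -0.06488913,  0.02570347]), 'tvec': array([-558.21354393,   76.68026925, 1244.17367675])}
{'K': array([[360.14407639,   0.        , 279.83433571],
       [  0.        , 360.14407639, 211.01978135],
       [  0.        ,   0.        ,   1.        ]]), 'mount': array([[ 8.95191003e-04, -9.59483150e-01, -2.81764590e-01,
         8.27280865e+01],
       [ 9.99999573e-01,  7.94689371e-04,  4.70958967e-04,
         1.54239054e+00],
       [-2.27961868e-04, -2.81764892e-01,  9.59483452e-01,
        -1.79143538e+02],
       [ 0.00000000e+00,  0.00000000e+00,  0.00000000e+00,
         1.00000000e+00]])}
```

View pics/top0.png

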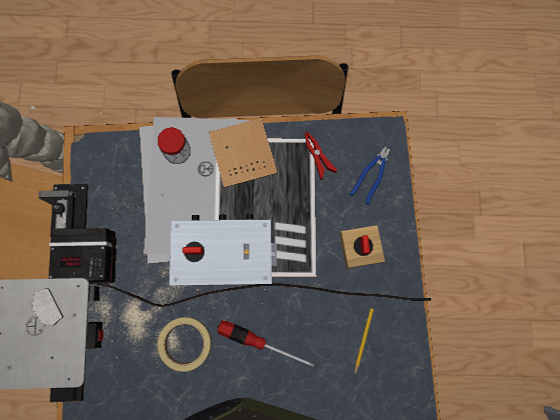

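The top view shows the holder with the fastener at about (365,245), the box with the neighbour at about (193,251), and the open slot at about (246,251). I'll enlarge this and measure.

```bash
cat > h.py <<'E'
import cv2,numpy as np
from scipy.spatial.transform import Rotation as R
from cell import manip
def pix(n,u,v,z,T=None):
    "pixel -> world point on plane z"
    c=manip.camera_info(n); r=np.linalg.inv(c["K"])@[u,v,1]
    if n=="wrist":
        M=T@c["mount"]; o=M[:3,3]; d=M[:3,:3]@r
    else:
        A=cv2.Rodrigues(c["rvec"])[0]; o=-A.T@c["tvec"]; d=A.T@r
    return o+d*(z-o[2])/d[2]
def tool(s):
    T=np.eye(4); T[:3,:3]=R.from_euler("xyz",s["eef_rot"]).as_matrix(); T[:3,3]=s["eef_pos"]; return T
def wrist(name):
    s=manip.read_state(); im,d=manip.camera("wrist"); T=tool(s)
    cv2.imwrite(f"pics/{name}.png",im[:,:,::-1]); np.savez(f"pics/{name}.npz",d=d,T=T); return im,d,T
def togo(p,yaw=None):
    "shift in tool axes from TCP to world p, and turn about tool z to yaw of tool x"
    s=manip.read_state(); T=tool(s); print("shift",np.round(T[:3,:3].T@(np.array(p)-T[:3,3]),1),"rpy",np.round(s["eef_rot"],3))
    if yaw is not None: 
        Rg=R.from_euler("xyz",[np.pi,0,yaw]).as_matrix(); print("rotvec",np.round(R.from_matrix(T[:3,:3].T@Rg).as_rotvec(),3))
E
python3 - <<'E'
from h import *
im=cv2.imread("pics/top0.png"); c=im[205:300,160:400]; cv2.imwrite("pics/c0.png",cv2.resize(c,None,fx=3.3,fy=3.3,interpolation=cv2.INTER_CUBIC))
print("fast",pix("top",365,245,65),"nb",pix("top",193,251,107),"sock",pix("top",246,251,67))
for uv in [(171,221),(270,219),(272,284),(168,286)]: print(pix("top",*uv,67))
E
```

```text
fast [ 497.57594972 -190.7505586    65.        ] nb [473.62662365 136.95007132 107.        ] sock [480.3170898   40.99836153  67.        ]
[535.78595089 189.28990187  67.        ]
[544.38068966  -3.96852034  67.        ]
[418.07718503 -10.80372912  67.        ]
[410.04021276 187.2542721   67.        ]
```

View pics/c0.png

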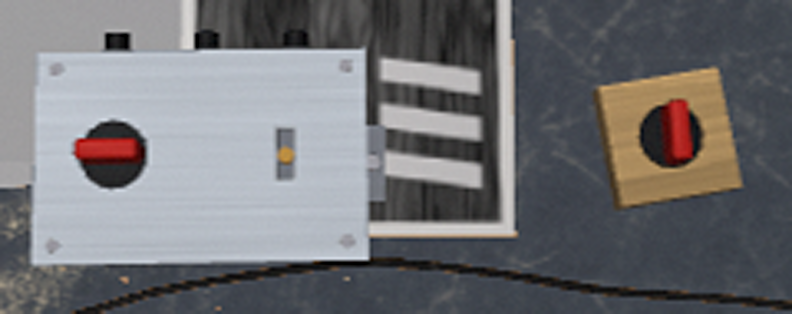

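View pics/side0.png

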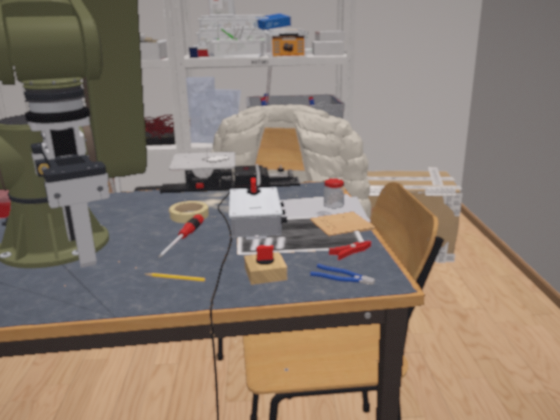

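Side view: fastener upright in its holder at about (265,255), box at about (255,205), path clear. The last joint's range means I should grasp with yaw near π, which leaves room for the clockwise turn.

```bash
python3 -c "
from h import *
togo([497,-190,185],3.1)"
```

```text
shift [ 360.3 -158.2   20.1] rpy [-3.14  -0.     0.462]
rotvec [-0.000e+00 -1.000e-03 -2.638e+00]
```
Rotation in steps: relative to tool's axes at command start. Let me do first command: translate 250 toward: rows.

The manual's scale: shifts go in units of 20 mm and turns go in units of 0.25 rad. Converting my numbers, 225 mm is 11.25, 180 mm is 9, -0.75 rad is -3.

```bash
echo '[[[2.25, -1, 0.1], [0, 0, -0.6]], [[4.5, -2, 0.2], [0, 0, -1.2]], [[6.75, -3, 0.3], [0, 0, -1.8]], [[9, -4, 0.4], [0, 0, -2.4]], [[11.25, -5, 0.5], [0, 0, -3]]]' | python3 nudge.py 60; python3 -c "
from h import *
togo([497,-190,185],3.1)"
```

```text
clock: 0.6
eef_pos: [402.7, -300.8, 195.3]
eef_rot: [-3.141, -0.0, 1.218]
wrist_force: [0.2, -0.4, -0.4]
finger_gap: 60.7
finger_force: 0.0
shift [136.6  50.1  10.3] rpy [-3.141 -0.     1.218]
rotvec [-0.    -0.    -1.882]
```

In the tool's units: 136 mm is 6.8, 120 mm is 6, -0.75 rad is -3.

```bash
echo '[[[2, 0.75, 0.15], [0, 0, -0.6]], [[4, 1.5, 0.3], [0, 0, -1.2]], [[6, 2.2, 0.5], [0, 0, -1.8]], [[6.8, 2.5, 0.5], [0, 0, -2.4]], [[6.8, 2.5, 0.5], [0, 0, -3]]]' | python3 nudge.py; echo '[[[0, 0, 0], [0, 0, -0.6]], [[0, 0, 0], [0, 0, -1.2]], [[0, 0, 0], [0, 0, -1.8]], [[0, 0, 0], [0, 0, -2.4]], [[0, 0, 0], [0, 0, -3]]]' | python3 nudge.py;echo '[[[0, 0, 0], [0, 0, -0.6]], [[0, 0, 0], [0, 0, -1.2]], [[0, 0, 0], [0, 0, -1.52]], [[0, 0, 0], [0, 0, -1.52]]]' | python3 nudge.py; python3 -c "
from h import *
wrist('w1'); togo([497,-190,185],3.1)"
```

```text
clock: 1.1
eef_pos: [497.6, -190.8, 184.9]
eef_rot: [-3.141, -0.001, 1.971]
wrist_force: [0.6, -0.5, -0.1]
finger_gap: 59.6
finger_force: 0.0
clock: 1.6
eef_pos: [496.3, -192.8, 185.1]
eef_rot: [-3.142, -0.001, 2.718]
wrist_force: [1.5, -0.0, 0.1]
finger_gap: 60.2
finger_force: 0.0
clock: 2.0
eef_pos: [496.4, -192.8, 185.1]
eef_rot: [3.141, -0.001, 3.093]
wrist_force: [0.9, 1.0, 0.3]
finger_gap: 60.2
finger_force: 0.0
shift [-0.4  2.8  0.2] rpy [ 3.141 -0.     3.09 ]
rotvec [ 0.   -0.   -0.01]
```

View pics/w1.png

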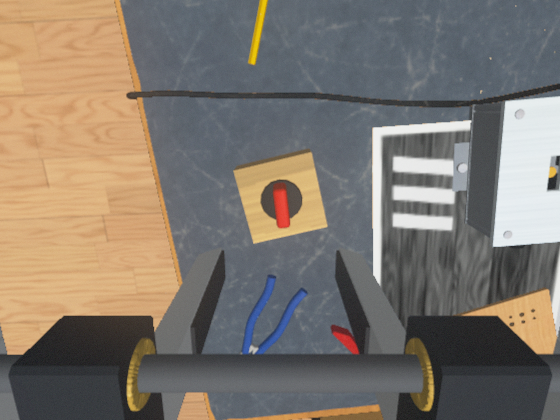

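The wrist view shows the wing at (282,205), the flange disc around (281,200), and the fingers straddling its line below. I'll measure with the depth data.

```bash
cat >> h.py <<'E'
def cloud(d,T):
    c=manip.camera_info("wrist"); v,u=np.mgrid[:420,:560]; r=np.stack([u,v,np.ones_like(u)],-1)@np.linalg.inv(c["K"]).T*d[...,None]
    M=T@c["mount"]; return r@M[:3,:3].T+M[:3,3]
def red(im): 
    i=im.astype(int); return (i[...,0]>110)&(i[...,1]<70)&(i[...,2]<70)
def rect(P,m):
    q=P[m][:,:2].astype(np.float32); (c,s,a)=cv2.minAreaRect(q); return np.round(c,1),np.round(s,1),round(a,1),len(q),np.round(np.percentile(P[m][:,2],[2,50,98]),1)
E
python3 - <<'E'
from h import *
im=cv2.imread("pics/w1.png")[:,:,::-1]; z=np.load("pics/w1.npz"); P=cloud(z["d"],z["T"])
box=np.zeros(im.shape[:2],bool); box[170:235,260:300]=1
m=red(im)&box; print("red",rect(P,m)); top=m&(P[...,2]>62); print("top",rect(P,top))
b=box&(im.max(2)<60)&(P[...,2]>30); print("black",rect(P,b))
h=np.zeros_like(box); h[145:245,230:330]=1; h&=(P[...,2]>25)&(P[...,2]<34); print("holder",rect(P,h))
# cover
c=np.zeros_like(box); c[90:260,495:560]=1; print("cover z",np.percentile(P[c][:,2],[10,25,50,75,90]))
E
```

```text
red (array([ 467. , -194.3]), array([103.2,  12.6]), 2.3, 414, array([36.2, 64.1, 66. ]))
top (array([ 466.7, -194.4]), array([102.8,  12.2]), 2.0, 327, array([62.4, 64.5, 66.2]))Traceback (most recent call last):
  File "<stdin>", line 5, in <module>
  File "h.py", line 28, in rect
    q=P[m][:,:2].astype(np.float32); (c,s,a)=cv2.minAreaRect(q); return np.round(c,1),np.round(s,1),round(a,1),len(q),np.round(np.percentile(P[m][:,2],[2,50,98]),1)
                                                                                                                               ~~~~~~~~~~~~~^^^^^^^^^^^^^^^^^^^^^
    return _quantile_unchecked(
        a, q, axis, out, overwrite_input, method, keepdims, weights)
    return _ureduce(a,
                    func=_quantile_ureduce_func,
    ...<5 lines>...
                    overwrite_input=overwrite_input,
                    method=method)
    r = func(a, **kwargs)
    result = _quantile(arr,
                       quantiles=q,
    ...<2 lines>...
                       out=out,
                       weights=wgt)
    slices_having_nans = np.isnan(arr[-1, ...])
                                  ~~~^^^^^^^^^
IndexError: index -1 is out of bounds for axis 0 with size 0
```

```bash
python3 - <<'E'
from h import *
im=cv2.imread("pics/w1.png")[:,:,::-1]; z=np.load("pics/w1.npz"); P=cloud(z["d"],z["T"])
box=np.zeros(im.shape[:2],bool); box[170:235,255:305]=1
ok=P[...,2]<72
m=red(im)&box&ok; print("red",rect(P,m)); top=m&(P[...,2]>61); print("top",rect(P,top)); q=P[top][:,:2]; print(q.mean(0)); w,V=np.linalg.eigh(np.cov(q.T)); print(np.degrees(np.arctan2(*V[::-1,1])), np.sqrt(w*12))
g=im.astype(int); b=box&(g.max(2)<75)&ok&(P[...,2]>31)&(P[...,2]<40); print("black",b.sum(), rect(P,b) if b.sum() else "")
h=np.zeros_like(box); h[145:245,230:330]=1; h&=(P[...,2]>26)&(P[...,2]<33); print("holder",rect(P,h))
print(P[200,272],P[230,300], im[200,270])
c=np.zeros_like(box); c[90:260,505:540]=1;c&=(P[...,2]>50)&(P[...,2]<80); print("cover z",np.percentile(P[c][:,2],[10,25,50,75,90]))
E
```

```text
red (array([ 500.9, -193. ]), array([35.6, 11.9]), 4.1, 413, array([36.2, 64.1, 66. ]))
top (array([ 500.8, -193.2]), array([34.5, 11.7]), 3.7, 331, array([62.3, 64.5, 66.1]))
[ 499.32673674 -193.87421191]
-174.7339336009329 [12.61266401 35.16082382]
black 7 (array([ 484.1, -199.2]), array([ 2. , 16.3]), 20.3, 7, array([32.9, 33.5, 34.2]))
holder (array([ 501.8, -193.3]), array([75.6, 75.1]), 10.9, 4549, array([28.4, 30. , 31.6]))
[ 500.94804165 -201.55488785   33.31022932] [ 533.45756546 -175.83278554   30.19247844] [83 73 68]
cover z [61.32761641 61.77604176 62.2496534  62.73244608 63.19722399]
```

```bash
python3 -c "
from h import *
togo([500.5,-193.3,38.5],np.pi+.075)"
```

```text
shift [ -4.2  -0.3 146.7] rpy [ 3.141 -0.     3.09 ]
rotvec [ 0.    -0.    -0.127]
```

```bash
echo '[[[-0.1, 0, 2], [0, 0, -0.508]], [[-0.21, -0.015, 4], [0, 0, -0.508]], [[-0.21, -0.015, 5.75], [0, 0, -0.508]], [[-0.21, -0.015, 6.85], [0, 0, -0.508]], [[-0.21, -0.015, 7.335], [0, 0, -0.508]]]' | python3 nudge.py; echo '[[[0, 0, 0], [0, 0, 0]], [[0, 0, 0], [0, 0, 0]], [[0, 0, 0], [0, 0, 0]], [[0, 0, 0], [0, 0, 0]], [[0, 0, 0], [0, 0, 0]]]' | python3 nudge.py 5 40
```

```text
clock: 2.55
eef_pos: [499.7, -192.9, 36.6]
eef_rot: [3.14, -0.003, -3.067]
wrist_force: [0.6, -0.2, -0.1]
finger_gap: 59.7
finger_force: 0.0
clock: 3.05
eef_pos: [501.0, -193.5, 39.4]
eef_rot: [-3.141, 0.001, -3.065]
wrist_force: [-0.1, -0.1, -0.7]
finger_gap: 23.5
finger_force: 0.0
```

```bash
echo '[[[0, 0, 0], [0, 0, 0]], [[0, 0, 0], [0, 0, 0]], [[0, 0, 0], [0, 0, 0]], [[0, 0, 0], [0, 0, 0]], [[0, 0, 0], [0, 0, 0]]]' | python3 nudge.py
```

```text
clock: 3.55
eef_pos: [500.8, -193.3, 39.0]
eef_rot: [-3.142, 0.0, -3.064]
wrist_force: [-0.7, 1.7, 5.6]
finger_gap: 11.8
finger_force: 40.0
```

In the tool's units: -150 mm is -7.5, -120 mm is -6.

```bash
echo '[[[0, 0, -0.5], [0, 0, 0]], [[0, 0, -2], [0, 0, 0]], [[0, 0, -4], [0, 0, 0]], [[0, 0, -6], [0, 0, 0]], [[0, 0, -7.5], [0, 0, 0]]]' | python3 nudge.py; python3 -c "
from h import *
togo([480,41,185],np.pi+.045)"
```

```text
clock: 4.05
eef_pos: [500.8, -193.5, 191.8]
eef_rot: [-3.14, 0.002, -3.064]
wrist_force: [0.8, -0.4, -1.1]
finger_gap: 12.0
finger_force: 40.0
shift [  2.7 235.4   6.5] rpy [-3.140e+00  2.000e-03 -3.064e+00]
rotvec [-0.001  0.002  0.032]
```

In the tool's units: -8 mm is -0.4, 5 mm is 0.25, 0.03 rad is 0.12.

```bash
echo '[[[0, 2.25, 0], [0, 0, 0.12]], [[0, 4.75, 0], [0, 0, 0.12]], [[-0.2, 7.25, 0.15], [0, 0, 0.12]], [[-0.4, 9.75, 0.25], [0, 0, 0.12]], [[-0.7, 11.75, 0.3], [0, 0, 0.12]]]' | python3 nudge.py; echo '[[[0, 0, 0], [0, 0, 0]], [[0, 0, 0], [0, 0, 0]], [[0, 0, 0], [0, 0, 0]]]' | python3 nudge.py; python3 - <<'E'
from h import *
im,d,T=wrist('w2'); print(T)
cv2.imwrite("pics/side1.png",cv2.resize(manip.camera("side")[0][120:270,190:350,::-1],None,fx=3.5,fy=3.5))
P=cloud(d,T); c=(P[...,2]>55)&(P[...,2]<75)&(im.min(2)>120); c=cv2.erode(c.astype(np.uint8),np.ones((5,5)))>0
p=P[c]; A=np.c_[p[:,:2]-[480,41],np.ones(len(p))]; s=np.linalg.lstsq(A,p[:,2],rcond=None)[0]; print("cover plane",s,len(p), rect(P,c))
E
```

```text
clock: 4.55
eef_pos: [495.9, 44.3, 183.2]
eef_rot: [3.142, 0.0, -3.094]
wrist_force: [-0.2, 0.1, -1.3]
finger_gap: 11.9
finger_force: 40.0
clock: 4.85
eef_pos: [496.6, 41.1, 183.0]
eef_rot: [-3.141, 0.0, -3.095]
wrist_force: [-0.9, 0.1, -0.8]
finger_gap: 11.7
finger_force: 40.0
[[-9.98921664e-01 -4.64272529e-02  1.36599277e-04  4.96552030e+02]
 [-4.64272834e-02  9.98921646e-01 -2.29911749e-04  4.11373876e+01]
 [-1.25777804e-04 -2.36005760e-04 -9.99999964e-01  1.82962314e+02]
 [ 0.00000000e+00  0.00000000e+00  0.00000000e+00  1.00000000e+00]]
cover plane [ 2.94777961e-04 -6.49353259e-05  6.23015714e+01] 24748 (array([480.2,  90.8]), array([123.1, 193. ]), 2.1, 24748, array([60.8, 62.3, 63.8]))
```

View pics/w2.png

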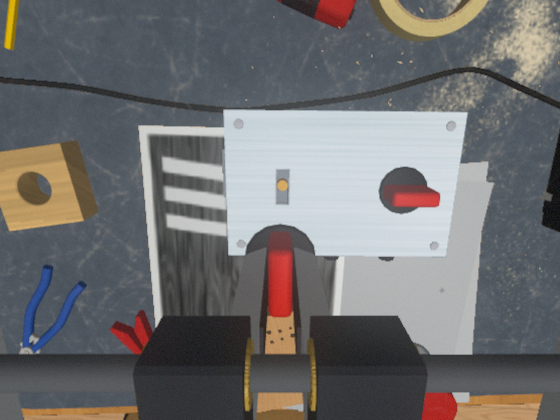

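Slot visible at about (282,186), neighbour at (405,190), with the held fastener below at (281,250). I'll refine the slot position.

```bash
python3 - <<'E'
from h import *
im=cv2.imread("pics/w2.png"); z=np.load("pics/w2.npz"); T=z["T"]
print(im[186,265:300].mean(1).astype(int)); print(im[160:212,279].mean(1).astype(int))
cv2.imwrite("pics/c2.png",cv2.resize(im[160:270,240:325],None,fx=5.4,fy=5.4,interpolation=cv2.INTER_CUBIC))
g=im.mean(2); m=np.zeros(g.shape,np.uint8); m[160:212,268:298]=((g<170)|(im[...,0]<110))[160:212,268:298]
q=np.argwhere(m)[:,::-1].astype(np.float32); w=np.array([pix("wrist",u,v,62.3,T)[:2] for u,v in q],np.float32)
print(len(q),cv2.minAreaRect(w),w.mean(0),cv2.boundingRect(m))
E
```

```text
[214 213 213 214 213 214 213 213 213 210 194 155 155 158 158 159 160 160
 159 160 159 164 150 149 184 206 214 213 214 212 213 212 213 212 213]
[215 217 213 213 214 214 216 217 209 176 149 149 148 151 148 148 149 147
 140 119 115 137 154 160 160 162 158 161 160 153 148 148 151 152 149 148
 148 148 148 147 149 147 136 147 181 206 214 213 213 216 217 216]
440 ((481.74853515625, 40.934688568115234), (30.432418823242188, 10.344555854797363), 3.078983783721924) [481.67645   41.086674] (276, 169, 13, 36)
```

View pics/c2.png

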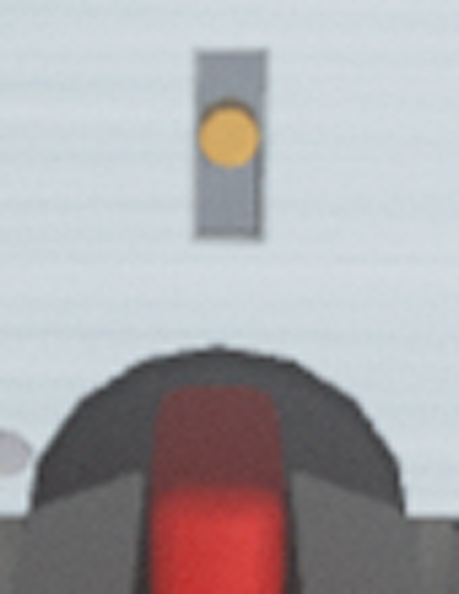

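View pics/side1.png

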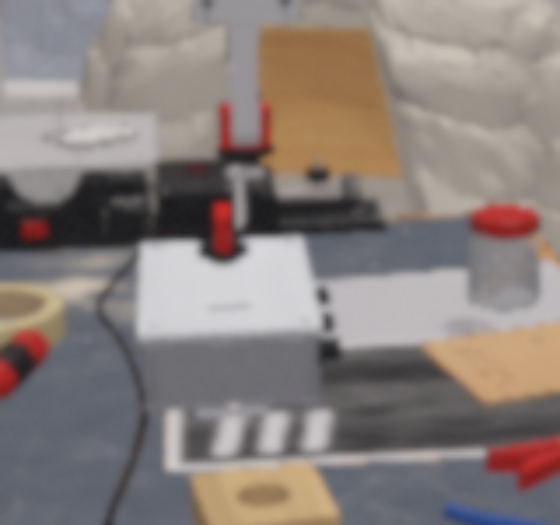

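```bash
python3 - <<'E'
from h import *
z=np.load("pics/w2.npz"); T=z["T"]; P=cloud(z["d"],T)
f=lambda p: np.round(np.linalg.inv(T)@np.r_[p,1],1)[:3]
for zz in (174,179): print(zz,f(pix("wrist",280.4,224.3,zz,T)))
print("wing top near edge",f(pix("wrist",280.4,250.5,209,T)), f(pix("wrist",280,231.5,179,T)))
for v in (226,229,232,235,240,245,250,253,256,260,270): print(v,z["d"][v,281],f(P[v,281]))
togo([481.75,41.0,120],np.pi+.042)
E
```

```text
174 [18.5 -0.9  9. ]
179 [20.2 -0.9  4. ]
wing top near edge [ 17.6  -1.  -26. ] [16.1 -1.2  4. ]
226 193.49141 [19.2 -0.6  4.2]
229 195.19038 [17.1 -0.6  5.4]
232 189.99095 [17.3 -0.6  0. ]
235 185.17012 [17.4 -0.6 -5. ]
240 178.78778 [ 17.2  -0.7 -11.7]
245 171.58052 [ 17.5  -0.7 -19.1]
250 167.92845 [ 16.7  -0.7 -23.2]
253 167.00447 [ 15.7  -0.7 -24.4]
256 166.86191 [ 14.4  -0.7 -24.9]
260 166.50426 [ 12.8  -0.7 -25.8]
270 166.71896 [  8.2  -0.7 -26.9]
shift [14.8  0.8 62.9] rpy [-3.141  0.    -3.096]
rotvec [-0.     0.     0.004]
```

In the tool's units: 88 mm is 4.4, 30 mm is 1.5, 0.004 rad is 0.016.

```bash
echo '[[[0.765, 0.065, 1.5], [0, 0, 0.016]], [[0.765, 0.065, 3], [0, 0, 0.016]], [[0.765, 0.065, 3.9], [0, 0, 0.016]], [[0.765, 0.065, 4.4], [0, 0, 0.016]], [[0.765, 0.065, 4.4], [0, 0, 0.016]]]' | python3 nudge.py; echo '[[[0, 0, 0], [0, 0, 0]], [[0, 0, 0], [0, 0, 0]]]' | python3 nudge.py - 50; python3 - <<'E'
from h import *
im,d,T=wrist('w3'); togo([481.75,41.0,80],np.pi+.042)
cv2.imwrite("pics/c3.png",cv2.resize(im[90:270,190:370,::-1],None,fx=3.3,fy=3.3,interpolation=cv2.INTER_CUBIC))
E
```

```text
clock: 5.45
eef_pos: [480.9, 42.0, 94.0]
eef_rot: [3.142, -0.002, -3.099]
wrist_force: [0.4, 0.2, -0.8]
finger_gap: 11.7
finger_force: 40.0
clock: 5.65
eef_pos: [481.8, 42.5, 95.7]
eef_rot: [-3.142, 0.002, -3.099]
wrist_force: [0.6, 1.3, -2.0]
finger_gap: 11.6
finger_force: 50.0
shift [ 0.  -1.5 15.7] rpy [-3.142e+00  2.000e-03 -3.099e+00]
rotvec [-0.     0.002  0.001]
```

View pics/c3.png

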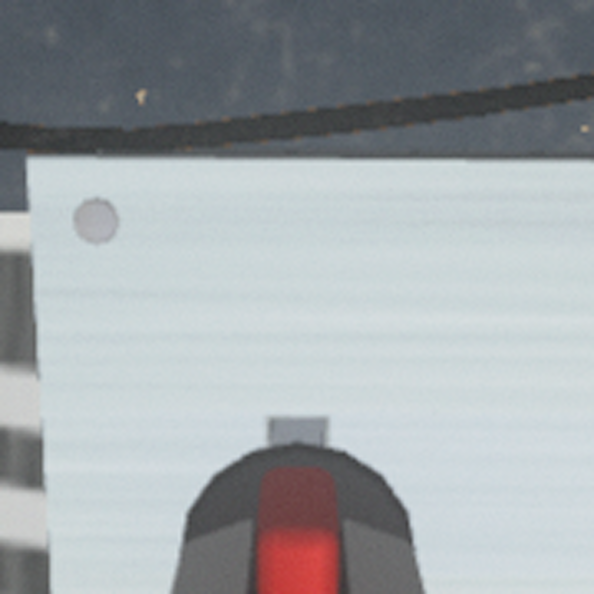

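Slot seen end-on at cols 267–328, under the flange at 187–411. That puts it centred within about 0.3 mm. Checking x, then lowering slowly.

```bash
python3 - <<'E'
from h import *
T=np.load("pics/w3.npz")["T"]; f=lambda p: np.round(np.linalg.inv(T)@np.r_[p,1],1)[:3]
print(f(pix("wrist",190+297.5/3.3,90+417/3.3,62.3,T)), f(pix("wrist",190+299/3.3,90+443/3.3,87,T)), f(pix("wrist",190+299/3.3,90+468/3.3,T[2,3]-4,T)))
E
echo '[[[0, -0.02, 0.15], [0, 0, 0]], [[0, -0.02, 0.3], [0, 0, 0]], [[0, -0.02, 0.4], [0, 0, 0]], [[0, -0.02, 0.4], [0, 0, 0]]]' | python3 nudge.py
```

```text
[15.5 -1.1 33.4] [18.7 -0.8  8.7] [15.9 -0.8  4. ]
clock: 6.1
eef_pos: [481.0, 42.2, 86.4]
eef_rot: [3.142, -0.001, -3.098]
wrist_force: [-0.1, 0.1, -0.1]
finger_gap: 11.7
finger_force: 50.0
```

In the tool's units: 2 mm is 0.1, 6 mm is 0.3.

```bash
echo '[[[0.02, 0, 0.1], [0, 0, 0]], [[0.02, 0, 0.2], [0, 0, 0]], [[0.02, 0, 0.3], [0, 0, 0]], [[0.02, 0, 0.3], [0, 0, 0]]]' | python3 nudge.py;echo '[[[0, 0, 0.1], [0, 0, 0]], [[0, 0, 0.2], [0, 0, 0]], [[0, 0, 0.2], [0, 0, 0]], [[0, 0, 0.2], [0, 0, 0]]]' | python3 nudge.py
```

```text
clock: 6.5
eef_pos: [480.9, 42.2, 80.6]
eef_rot: [3.142, 0.0, -3.098]
wrist_force: [0.7, -0.6, 0.3]
finger_gap: 11.6
finger_force: 50.0
clock: 6.9
eef_pos: [480.9, 42.2, 76.8]
eef_rot: [3.142, 0.0, -3.098]
wrist_force: [-1.1, 0.3, 1.9]
finger_gap: 11.8
finger_force: 50.0
```

In the tool's units: 3.5 mm is 0.175, 2.5 mm is 0.125.

```bash
echo '[[[0, 0, 0.05], [0, 0, 0]], [[0, 0, 0.125], [0, 0, 0]], [[0, 0, 0.175], [0, 0, 0]], [[0, 0, 0.175], [0, 0, 0]], [[0, 0, 0.175], [0, 0, 0]]]' | python3 nudge.py;echo '[[[0, 0, 0.025], [0, 0, 0]], [[0, 0, 0.05], [0, 0, 0]], [[0, 0, 0.05], [0, 0, 0]], [[0, 0, 0.05], [0, 0, 0]]]' | python3 nudge.py
```

```text
clock: 7.4
eef_pos: [480.9, 42.2, 73.3]
eef_rot: [3.142, 0.0, -3.098]
wrist_force: [-0.5, 0.0, 3.9]
finger_gap: 11.3
finger_force: 50.0
clock: 7.8
eef_pos: [480.9, 42.2, 72.3]
eef_rot: [-3.142, 0.0, -3.098]
wrist_force: [-0.5, 1.2, 3.9]
finger_gap: 11.7
finger_force: 50.0
```

In the tool's units: 0.5 mm is 0.025.

```bash
echo '[[[0, 0, 0.025], [0, 0, 0]], [[0, 0, 0.025], [0, 0, 0]], [[0, 0, 0.025], [0, 0, 0]]]' | python3 nudge.py;echo '[[[0, 0, 0.025], [0, 0, 0]], [[0, 0, 0.025], [0, 0, 0]], [[0, 0, 0.025], [0, 0, 0]]]' | python3 nudge.py
```

```text
clock: 8.1
eef_pos: [480.9, 42.2, 71.8]
eef_rot: [-3.142, 0.0, -3.098]
wrist_force: [-0.6, 0.1, 5.5]
finger_gap: 11.6
finger_force: 50.0
clock: 8.4
eef_pos: [480.9, 42.2, 71.3]
eef_rot: [3.142, 0.0, -3.098]
wrist_force: [0.1, -0.4, 4.7]
finger_gap: 11.7
finger_force: 50.0
```

In the tool's units: 0.4 mm is 0.02.

```bash
echo '[[[0, 0, 0.02], [0, 0, 0]], [[0, 0, 0.02], [0, 0, 0]], [[0, 0, 0.02], [0, 0, 0]]]' | python3 nudge.py;echo '[[[0, 0, 0.02], [0, 0, 0]], [[0, 0, 0.02], [0, 0, 0]], [[0, 0, 0.02], [0, 0, 0]]]' | python3 nudge.py
```

```text
clock: 8.7
eef_pos: [480.9, 42.2, 71.2]
eef_rot: [-3.142, 0.0, -3.098]
wrist_force: [-2.0, 0.2, 10.3]
finger_gap: 11.4
finger_force: 50.0
clock: 9.0
eef_pos: [480.9, 42.2, 71.2]
eef_rot: [-3.142, 0.0, -3.098]
wrist_force: [-3.7, -1.0, 14.9]
finger_gap: 11.9
finger_force: 50.0
```

In the tool's units: -1.3 mm is -0.065.

```bash
echo '[[[0, 0, -0.065], [0, 0, 0]], [[0, 0, -0.065], [0, 0, 0]], [[0, 0, -0.065], [0, 0, 0]]]' | python3 nudge.py;echo '[[[0, 0, 0], [0, 0, 0.4]], [[0, 0, 0], [0, 0, 0.8]], [[0, 0, 0], [0, 0, 1.2]], [[0, 0, 0], [0, 0, 1.6]], [[0, 0, 0], [0, 0, 1.6]]]' | python3 nudge.py; python3 -c "
from h import *
s=manip.read_state();print(s['moment'],s['joints'])"
```

```text
clock: 9.3
eef_pos: [480.9, 42.2, 71.8]
eef_rot: [3.142, 0.0, -3.098]
wrist_force: [-0.1, 0.1, 5.2]
finger_gap: 11.8
finger_force: 50.0
clock: 9.8
eef_pos: [480.8, 42.1, 71.7]
eef_rot: [-3.141, -0.0, 2.783]
wrist_force: [0.2, -0.0, 4.0]
finger_gap: 11.5
finger_force: 50.0
[ 0.01101941 -0.13037787  0.00063445] [ 1.15559120e-02  3.15319498e-01  1.84325359e+00 -8.28485588e-05
  9.83128567e-01 -1.20078307e+00]
```

In the tool's units: 0.6 rad is 2.4.

```bash
echo '[[[0, 0, 0], [0, 0, 0.48]], [[0, 0, 0], [0, 0, 0.96]], [[0, 0, 0], [0, 0, 1.44]], [[0, 0, 0], [0, 0, 1.92]], [[0, 0, 0], [0, 0, 2.4]]]' | python3 nudge.py;echo '[[[0, 0, 0], [0, 0, 0.4]], [[0, 0, 0], [0, 0, 0.8]], [[0, 0, 0], [0, 0, 1.2]], [[0, 0, 0], [0, 0, 1.6]], [[0, 0, 0], [0, 0, 1.6]]]' | python3 nudge.py; python3 -c "
from h import *
s=manip.read_state();print(s['moment'])"
```

```text
clock: 10.3
eef_pos: [480.8, 42.2, 71.7]
eef_rot: [-3.141, -0.0, 2.183]
wrist_force: [-0.6, -0.5, 4.8]
finger_gap: 11.8
finger_force: 50.0
clock: 10.8
eef_pos: [480.8, 42.2, 71.7]
eef_rot: [-3.142, -0.0, 1.786]
wrist_force: [-0.5, 0.5, 5.1]
finger_gap: 11.6
finger_force: 50.0
[-0.0631099  -0.06483879  0.04148766]
```

```bash
M='from h import *
print(manip.read_state()["moment"])'; echo '[[[0, 0, 0], [0, 0, 0.32]], [[0, 0, 0], [0, 0, 0.56]], [[0, 0, 0], [0, 0, 0.56]]]' | python3 nudge.py; python3 -c "$M"; echo '[[[0, 0, 0], [0, 0, 0.08]], [[0, 0, 0], [0, 0, 0.16]], [[0, 0, 0], [0, 0, 0.16]]]' | python3 nudge.py; python3 -c "$M"
```

```text
clock: 11.1
eef_pos: [480.8, 42.2, 71.7]
eef_rot: [-3.142, 0.0, 1.648]
wrist_force: [0.9, -0.6, 4.4]
finger_gap: 11.5
finger_force: 50.0
[-0.05455781 -0.02872261  0.00135653]
clock: 11.4
eef_pos: [480.8, 42.2, 71.7]
eef_rot: [-3.142, 0.0, 1.605]
wrist_force: [-0.3, -0.2, 4.5]
finger_gap: 11.7
finger_force: 50.0
[-0.08343001 -0.04407367  0.00633373]
```

```bash
M='from h import *
print(manip.read_state()["moment"])'; for i in 1 2; do :; done; echo '[[[0, 0, 0], [0, 0, 0.08]], [[0, 0, 0], [0, 0, 0.08]], [[0, 0, 0], [0, 0, 0.08]]]' | python3 nudge.py; python3 -c "$M"; echo '[[[0, 0, 0], [0, 0, 0.08]], [[0, 0, 0], [0, 0, 0.08]], [[0, 0, 0], [0, 0, 0.08]]]' | python3 nudge.py; python3 -c "$M"
```

```text
clock: 11.7
eef_pos: [480.8, 42.2, 71.7]
eef_rot: [3.142, -0.0, 1.585]
wrist_force: [0.1, -0.3, 5.1]
finger_gap: 11.8
finger_force: 50.0
[-0.06680562 -0.03095329  0.00447553]
clock: 12.0
eef_pos: [480.8, 42.2, 71.8]
eef_rot: [3.142, 0.0, 1.565]
wrist_force: [-1.1, -0.5, 4.8]
finger_gap: 11.7
finger_force: 50.0
[-0.03138044  0.0461409   0.00691202]
```

```bash
M='from h import *
print(manip.read_state()["moment"])'; echo '[[[0, 0, 0], [0, 0, 0.12]], [[0, 0, 0], [0, 0, 0.12]], [[0, 0, 0], [0, 0, 0.12]]]' | python3 nudge.py; python3 -c "$M"; echo '[[[0, 0, 0], [0, 0, 0.12]], [[0, 0, 0], [0, 0, 0.12]], [[0, 0, 0], [0, 0, 0.12]]]' | python3 nudge.py; python3 -c "$M"
```

```text
clock: 12.3
eef_pos: [480.8, 42.2, 71.7]
eef_rot: [-3.142, -0.0, 1.536]
wrist_force: [-0.7, -0.3, 4.0]
finger_gap: 11.9
finger_force: 50.0
[-0.07602163 -0.01012948  0.07528908]
clock: 12.6
eef_pos: [480.8, 42.2, 71.8]
eef_rot: [3.142, -0.0, 1.506]
wrist_force: [0.2, -0.4, 4.8]
finger_gap: 11.2
finger_force: 50.0
[ 0.02235862 -0.06831246 -0.04204719]
```

In the tool's units: -4 mm is -0.2, -2.5 mm is -0.125, -0.04 rad is -0.16.

```bash
echo '[[[0, 0, 0], [0, 0, -0.16]], [[0, 0, -0.05], [0, 0, -0.16]], [[0, 0, -0.125], [0, 0, -0.16]], [[0, 0, -0.2], [0, 0, -0.16]], [[0, 0, -0.2], [0, 0, -0.16]]]' | python3 nudge.py; echo '[[[0, 0, -0.04], [0, 0, 0]], [[0, 0, -0.08], [0, 0, 0]], [[0, 0, -0.08], [0, 0, 0]], [[0, 0, -0.08], [0, 0, 0]]]' | python3 nudge.py
```

```text
clock: 13.1
eef_pos: [480.8, 42.2, 75.9]
eef_rot: [-3.142, -0.0, 1.544]
wrist_force: [1.0, -0.1, 3.2]
finger_gap: 11.7
finger_force: 50.0
clock: 13.5
eef_pos: [480.8, 42.2, 77.2]
eef_rot: [-3.141, -0.0, 1.545]
wrist_force: [2.9, 0.3, -0.5]
finger_gap: 11.6
finger_force: 50.0
```

In the tool's units: -0.5 mm is -0.025.

```bash
echo '[[[0, 0, -0.025], [0, 0, 0]], [[0, 0, -0.025], [0, 0, 0]], [[0, 0, -0.025], [0, 0, 0]]]' | python3 nudge.py; echo '[[[0, 0, 0.03], [0, 0, 0]], [[0, 0, 0.03], [0, 0, 0]], [[0, 0, 0.03], [0, 0, 0]]]' | python3 nudge.py
```

```text
clock: 13.8
eef_pos: [480.7, 42.2, 77.3]
eef_rot: [-3.141, 0.0, 1.545]
wrist_force: [5.3, -0.0, -10.2]
finger_gap: 11.5
finger_force: 50.0
clock: 14.1
eef_pos: [480.8, 42.2, 77.2]
eef_rot: [-3.141, 0.0, 1.545]
wrist_force: [1.7, 0.3, -2.5]
finger_gap: 12.0
finger_force: 50.0
```

The pocket holds it: pulling up shows a solid stop. Releasing and retreating.

```bash
echo '[[[0, 0, 0], [0, 0, 0]], [[0, 0, 0], [0, 0, 0]], [[0, 0, 0], [0, 0, 0]], [[0, 0, 0], [0, 0, 0]], [[0, 0, 0], [0, 0, 0]]]' | python3 nudge.py 50; echo '[[[0, 0, -1], [0, 0, 0]], [[0, 0, -2.5], [0, 0, 0]], [[0, 0, -4], [0, 0, 0]], [[0, 0, -5.5], [0, 0, 0]], [[0, 0, -5.5], [0, 0, 0]]]' | python3 nudge.py; python3 - <<'E'
from h import *
im,d,T=wrist('w4'); P=cloud(d,T); r=red(im)&(P[...,2]>94)&(P[...,2]<115)
n,l,s,c=cv2.connectedComponentsWithStats(r.astype(np.uint8))
for i in range(1,n):
    if s[i,4]>60: print(c[i],rect(P,l==i))
E
```

```text
clock: 14.6
eef_pos: [480.8, 42.2, 77.3]
eef_rot: [-3.142, 0.0, 1.545]
wrist_force: [0.1, -0.6, -0.3]
finger_gap: 47.8
finger_force: 0.0
clock: 15.1
eef_pos: [482.2, 42.3, 190.9]
eef_rot: [3.136, -0.0, 1.545]
wrist_force: [-0.2, -0.1, -0.6]
finger_gap: 50.2
finger_force: 0.0
```

View pics/w4.png

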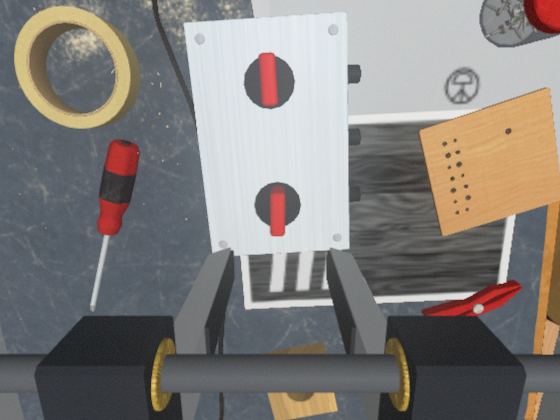

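The wing (278,210) now stands nearly parallel to the neighbour (268,80), and nothing else has moved. Checking angle and height numerically.

```bash
python3 - <<'E'
from h import *
im=cv2.imread("pics/w4.png")[:,:,::-1]; z=np.load("pics/w4.npz"); P=cloud(z["d"],z["T"])
for y0,y1,x0,x1 in ((45,115,245,295),(180,242,255,305)):
    b=np.zeros(im.shape[:2],bool); b[y0:y1,x0:x1]=1; i=im.astype(int); r=b&(i[...,0]-i[...,1]>70)&(P[...,2]<140)
    zt=np.percentile(P[r][:,2],80); t=r&(P[...,2]>zt-4); print(zt,rect(P,t)); f=b&(i.max(2)<95)&(P[...,2]<90); print(" flange z",np.median(P[f][:,2]),f.sum())
    q=P[t][:,:2]; w,V=np.linalg.eigh(np.cov(q.T)); print(" pca deg",np.degrees(np.arctan2(V[1,1],V[0,1]))%180)
E
```

```text
103.5686022781351 (array([478.2, 141. ]), array([11. , 34.8]), 2.2, 802, array([100.5, 102.9, 104.5]))
 flange z 73.29526014254503 29
 pca deg 92.41523542950405
103.54647315789812 (array([482.2,  41.9]), array([34.4, 10.3]), 88.2, 586, array([100.4, 102.9, 104.4]))
 flange z 73.20018755538234 774
 pca deg 88.66397688982823
```

```bash
python3 -c "
from cell import manip
print(manip.sign_off())"
```

```text
the job is handed in; nothing more can be done
None
```

The fastener is in the slot, turned and locked: its wing stands at the neighbour's height and within about 4° of parallel to it. The highest push I read on the box was about 15 N, nothing else on the bench looked moved in the last picture, and I signed off at about 15 s on the robot's clock with the gripper clear.

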